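Pick the castor from behind the stock in front of it

ROBOT

A 6-joint arm with a two-finger parallel gripper is mounted at the origin on the work surface. World frame = base frame: x ahead of the robot, y to its left, z up, the work surface at z = 0. Lengths are in mm, angles in rad, forces in N, time in s.
With the tool pointing down it reaches from about 275 to 750 mm from the base axis. Payload 10.2 kg.
Tool frame: the origin (TCP) lies between the finger pads; the fingertips stand 17 mm ahead of it and the grasp point (between the pads) lies 2 mm behind it (tips_ahead is the distance from the TCP to the fingertips, in mm); z points along the fingers, y is the line along which they close (so a half turn about z gives the same grasp; the last joint's range is limited). The gripper opens to 85 mm and grips with 20 to 120 N. Pads are 22 mm wide; open, the fingers measure 114 mm over their backs; the gripper's body (76 mm by 85 mm) begins 54 mm behind the grasp point. The pads swing forward as they close: fully open they stand 13 mm farther back than shut.
Start: joints at [0.958, 0.313, 1.498, -0, 1.331, -0.223], TCP at [199.515, 485.618, 248.294] pointing down, gripper open.
Joint ranges: [-2.94, 2.94], [-0.97, 2.17], [0.19, 2.56], [-1.23, 4.37], [0.02, 3.11], [-2.88, 2.88]. Speed limits (rad/s): [2.39, 2.39, 3.01, 3.14, 3.14, 3.14].

INTERFACE

Orientations are given as a unit quaternion [w, x, y, z].
In Python, from rig import sense, capture, finish_job, boxes_of, tips_ahead gives the robot as it stands.
- The arm moves only by the tool drive_tool, never from a script. Its argument "commands" is text: rows parted by semicolons, each of 7 numbers parted by spaces: the shift along the world's x, y, z in units of 0.1 m (1.0 is 0.1 m), then the turn, a rotation vector about the world's x, y, z in units of pi/4 rad (1.0 is pi/4 rad), then the opening in per cent of the stroke, from 0 (shut) to 100 (fully open). A call has 1 to 20 rows; each row shifts and turns the commanded pose from where the row before left it; what a row does not reach is not made up. A row lasts 1/12 s, in which the tool goes at most 41.7 mm and 7.16 degrees, less where a joint would pass 70% of its speed; a pose out of reach is approached as far as the arm can. A call with a number of a shift or a turn outside -1 to 1 is refused whole. A call with a gripper value outside its range is refused whole. The fingers move at their own pace and stop on an object; "force" is the grip in N (left out, the last holds). Time passes only in rows, so rows that do not move let the fingers close. It gives the time, the measured TCP pose, the force, the opening and the grip force at its end, in the units of the state.
- sense(): the state, without advancing time (a new reading comes with each control period).
- capture(name): name is "scene" or "top" or "wrist"; returns a dict with "pixels" (400x640x3 uint8, blue, green, red), "fov_y" (degrees; the focal length in pixels is half the picture's height over the tangent of half this angle, whatever the lens; pixels are square), "cx", "cy" (the principal point, pixels), "position" and "attitude" of the camera in the world; the wrist camera has in their place "tool_from_camera" (4x4, takes a point from camera to tool coordinates, whose origin is the TCP and whose axes are the flange's). Camera axes: x right, y down, z forward; pixel columns grow to the right and rows downward; lengths in mm; the calibration is good to about 2 mm. A picture is of the moment at which its call begins: read the wrist's pose just before it. There is no depth.
- finish_job(): hands the job in; it is judged then, once.
Trained networks look in a picture, given as the dict that the camera call returned (one of the last four; its "shot" number tells which), for a name from the list of things; names that differ only in an ending like _2 or _b are one class to them, and where a whole thing is asked for, a point or a joint stands for the part that bears it (a point fixed in the world has none). Each returns a list of dicts, best first, with "confidence" (0 to 1); they miss things now and then, are a little off and sometimes report something else, mostly with a low value. They report only what shows in the picture. A call takes as long as a camera call.
- boxes_of(picture, name): "position" ([column, row] in pixels, amid what is visible of it).
The state is a dict: "time_s": time; "joints": joint angles; "dq": joint speeds; "tau": joint torques, N m; "eef_pos": TCP position; "ee_rot": TCP orientation; "force": force on the tool from outside, world axes, zero at the start; "wrist_torque": the same for the moment, N m; "grip_width": opening from 0.0 (shut) to 1.0 (fully open); "grip_force": force on a finger pad.
Only numpy, scipy, OpenCV 4.12 (cv2) and the standard library are available. Lean on these libraries where they do the work, as an engineer would, in place of code of your own. Each camera call takes 0.05 s, during which the arm holds its last target. There are 200 camera calls.

TASK

An order needs the castor that is hemmed in by the aerosol can, the oil bottle and the tall lamp carton in the grey stock tray. First clear those three onto the black rubber bench mat, standing upright; next stand the castor on its plate on the floor of the open shipping carton, without shifting the box already packed there; then put the can, the bottle and the lamp carton back upright, each into the small cardboard tray it came from. Do not knock any of them over.

Things in the scene. Friction and masses are not known exactly. Their poses are not given: they have to be found in the camera images.
- can_center (a point): aerosol can, upright: white and grey cylinder 50 mm in diameter and 150 mm tall, with a black plastic cap 47 mm wide on the top 29 mm. Point: centre, 75 mm above its underside; z up. The cap and the 30 mm of body under it can be gripped; about 0.26 kg.
- bottle_center (a point): oil bottle, upright: black plastic cylinder 50 mm in diameter with a white paper label, straight up to 122 mm, then a shoulder and a narrow white screw cap 27 mm wide from 136 to 150 mm. Point: centre, 75 mm above its underside (150 mm tall); z up. Grip the straight body just below the shoulder, about 110 to 115 mm up; about 0.28 kg.
- lampbox_center (a point): tall closed folding carton of white card with a grey band, upright: 50 mm (its x) by 42 mm (its y) by 140 mm tall. Point: centre, 70 mm above its underside. Grip it near the top; about 0.15 kg.
- castor_center (a point): swivel castor standing on its steel plate, black 48 mm wheel on top, 69 mm tall, 0.2 kg. Point: middle of the fork, 40 mm above the underside. Axle along y. The flat fork legs are 34 mm wide over their outsides (along y), 24 mm along x, from 16 to 55 mm up: grip across them, closing along y. Plate 60 mm square, 3 mm thick, turned 45 degrees to x, its centre 10 mm to -x of the point.
- can_tray_floor (a point): one of three equal cut-down cardboard trays in the grey stock tray, 72 mm square outside, 67 mm square inside, lip 14 mm high: the one in which the aerosol can stands at the start. Point: centre of its inner floor (2 mm thick floor); x and y along its sides. Fixed during a run. Other low boxes, up to 40 mm high, lie beside these trays.
- bottle_tray_floor (a point): one of three equal cut-down cardboard trays in the grey stock tray, 72 mm square outside, 67 mm square inside, lip 14 mm high: the one in which the oil bottle stands at the start. Point: centre of its inner floor (2 mm thick floor); x and y along its sides. Fixed during a run. Other low boxes, up to 40 mm high, lie beside these trays.
- lampbox_tray_floor (a point): one of three equal cut-down cardboard trays in the grey stock tray, 72 mm square outside, 67 mm square inside, lip 14 mm high: the one in which the lamp carton stands at the start. Point: centre of its inner floor (2 mm thick floor); x and y along its sides. Fixed during a run. Other low boxes, up to 40 mm high, lie beside these trays.
- parcel_floor (a point): open cardboard shipping carton, 228 mm (x) by 158 mm (y) outside, walls 4 mm thick and 70 mm high, flaps folded outwards and down. Point: centre of its inner floor; the half towards +x is free, the half towards -x holds the box already packed. Fixed during a run.
- packed_center (a point): flat cardboard box already packed in the shipping carton, lying in its -x half: 70 mm (x) by 120 mm (y) by 36 mm high, loose. Point: its centre. It stays where it is.
- mat_top (a point): black rubber bench mat lying flat, 270 mm (x) by 170 mm (y), 4 mm thick, empty at the start. Point: centre of its upper face. Fixed during a run.

How it is judged (in metres and radians):
On the way, in this order (a step that is already met when the one before it is completed fails the run):
1. the can, the bottle and the lamp carton all stand upright on the bench mat (x of can_center in the frame of mat_top between -0.135 and 0.135 m and y of can_center in the frame of mat_top between -0.085 and 0.085 m and z of can_center in the frame of mat_top between 0.067 and 0.083 m and angle between each of can_center, bottle_center, lampbox_center's own z axis and vertical below 0.12 rad and x of bottle_center in the frame of mat_top between -0.135 and 0.135 m and y of bottle_center in the frame of mat_top between -0.085 and 0.085 m and z of bottle_center in the frame of mat_top between 0.067 and 0.083 m and x of lampbox_center in the frame of mat_top between -0.135 and 0.135 m and y of lampbox_center in the frame of mat_top between -0.085 and 0.085 m and z of lampbox_center in the frame of mat_top between 0.062 and 0.078 m), for 0.2 s.
2. the castor stands on its plate on the floor of the shipping carton (x of castor_center in the frame of parcel_floor between -0.11 and 0.11 m and y of castor_center in the frame of parcel_floor between -0.075 and 0.075 m and z of castor_center in the frame of parcel_floor between 0.032 and 0.048 m and angle between castor_center's own z axis and vertical below 0.12 rad), for 0.2 s.
At the end, for the whole second after the job is handed in: Castor upright (0.12 rad) on the shipping carton's floor; can, bottle and lamp carton each upright (0.12 rad) on the floor of the tray it came from (centre within 16 mm of the tray's centre, height within 6 mm); all released and at rest (all of step 2 and horizontal distance between can_center and can_tray_floor below 0.016 m and z of can_center in the frame of can_tray_floor between 0.069 and 0.081 m and angle between each of can_center, bottle_center, lampbox_center's own z axis and vertical below 0.12 rad and horizontal distance between bottle_center and bottle_tray_floor below 0.016 m and z of bottle_center in the frame of bottle_tray_floor between 0.069 and 0.081 m and horizontal distance between lampbox_center and lampbox_tray_floor below 0.016 m and z of lampbox_center in the frame of lampbox_tray_floor between 0.064 and 0.076 m); the robot touches nothing.
It fails at once if the can, the bottle, the lamp carton or the castor is knocked over (tilted more than 0.7 rad) (angle between any of can_center, bottle_center, lampbox_center, castor_center's own z axis and vertical above 0.7 rad).
It fails at once if the box already packed is shifted by more than 25 mm (distance of packed_center from where it was at the start of the episode above 0.025 m).
It also fails if it takes over 144 s, if anything falls off the work surface, if the arm or the gripper's body presses on something with over 40 N, if the wrist force passes 120 N, or if a joint passes its speed limit or range.

## Working session

There is one attempt and no reset: what is moved stays moved. The work goes in short steps, Python scripts to look and compute and a tool call to move; the robot and the scene stay as the last step left them, time stands still between calls to the robot, and variables do not carry over. Pictures are saved under pics/ and viewed, at most 14 in all, crops included, and the job is handed in when it is done.

Besides the shell and the picture viewer there is one more tool, called after ">>>" by a JSON object that holds its "op" and its "data". drive_tool: Moves the arm, as the interface text tells. Shifts and turns lie within -1 to 1; 1 stands for 0.1 m of shift or pi/4 rad of turn. Its arguments: {"type":"object","properties":{"commands":{"type":"string"},"force":{"type":"number"}},"required":["commands"]}

```bash
mkdir -p pics; ls; cat > h.py <<'E'
import numpy as np, cv2
from scipy.spatial.transform import Rotation as R
from rig import sense, capture, finish_job, boxes_of, tips_ahead
def Rq(q): return R.from_quat([q[1],q[2],q[3],q[0]])
def cam(p,s=None):
    f=200/np.tan(np.radians(p["fov_y"])/2)
    if "tool_from_camera" in p:
        T=np.array(p["tool_from_camera"]); r=Rq(s["ee_rot"]).as_matrix()
        return f,r@T[:3,:3],r@T[:3,3]+np.array(s["eef_pos"])
    a=np.array(p["attitude"]); M=a if a.shape==(3,3) else Rq(a).as_matrix()
    return f,M,np.array(p["position"])
def at(p,uv,z,s=None):
    f,M,o=cam(p,s); d=M@np.array([(uv[0]-p["cx"])/f,(uv[1]-p["cy"])/f,1]); return o+d*(z-o[2])/d[2]
def pix(p,X,s=None):
    f,M,o=cam(p,s); c=M.T@(np.array(X)-o); return np.array([p["cx"]+f*c[0]/c[2],p["cy"]+f*c[1]/c[2]])
E
python3 - <<'E'
from h import *
s=sense(); print(s["eef_pos"],s["ee_rot"],s["grip_width"],tips_ahead)
zs=dict(can_center=75,bottle_center=75,lampbox_center=70,castor_center=45,can_tray_floor=10,parcel_floor=5,packed_center=25,mat_top=4)
for c in ["top","scene"]:
    p=capture(c); cv2.imwrite(f"pics/{c}.png",p["pixels"]); print(c,p["fov_y"],p["position"],p["attitude"])
    for n in zs:
        for b in boxes_of(p,n)[:3]: print(n,np.round(b["position"]),round(b["confidence"],2),np.round(at(p,b["position"],zs[n])))
E
```

```text
pics
[199.378399   485.41504887 247.73530676] [-2.52856136e-04  1.93678289e-01  9.81064891e-01 -5.79990622e-04] 0.9969582827896021 17.0
top 50.50008987871004 [ 451.15675331   17.14702499 1044.25794276] [-0.02328151  0.70930549 -0.70332613  0.04093961]
can_center [282. 181.] 0.93 [584.  82.  75.]
bottle_center [318. 211.] 0.66 [515.  -1.  75.]
lampbox_center [348. 175.] 0.88 [601. -71.  70.]
castor_center [318. 181.] 0.78 [589.  -2.  45.]
castor_center [316. 213.] 0.52 [512.   2.  45.]
can_tray_floor [293. 189.] 0.78 [572.  59.  10.]
parcel_floor [154. 203.] 0.92 [537. 396.   5.]
parcel_floor [336. 186.] 0.4 [582. -47.   5.]
packed_center [155. 236.] 0.89 [455. 384.  25.]
mat_top [456. 218.] 0.8 [ 506. -345.    4.]
scene 44.90682485737694 [ 971.48772529 -813.91030684  989.66109561] [-0.37501795  0.89473899  0.21959357 -0.10287046]
can_center [350. 189.] 0.68 [590.  88.  75.]
bottle_center [310. 197.] 0.63 [507.   9.  75.]
lampbox_center [326. 228.] 0.88 [594. -69.  70.]
lampbox_center [328. 252.] 0.36 [ 634. -137.   70.]
castor_center [347. 221.] 0.56 [622.  -0.  45.]
castor_center [244. 313.] 0.4 [ 536. -363.   45.]
can_tray_floor [359. 209.] 0.55 [620.  88.  10.]
parcel_floor [372. 142.] 0.91 [530. 394.   5.]
packed_center [354. 126.] 0.59 [451. 424.  25.]
mat_top [244. 313.] 0.81 [ 518. -344.    4.]
mat_top [352. 188.] 0.66 [563. 165.   4.]
```

```bash
python3 - <<'E'
import cv2
a=cv2.imread("pics/top.png")
cv2.imwrite("pics/top2.png",cv2.resize(a[110:310,90:570],(800,333),interpolation=cv2.INTER_CUBIC))
cv2.imwrite("pics/top3.png",cv2.resize(a[140:260,240:400],(800,600),interpolation=cv2.INTER_CUBIC))
E
```

```text
(no output)
```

View pics/top3.png

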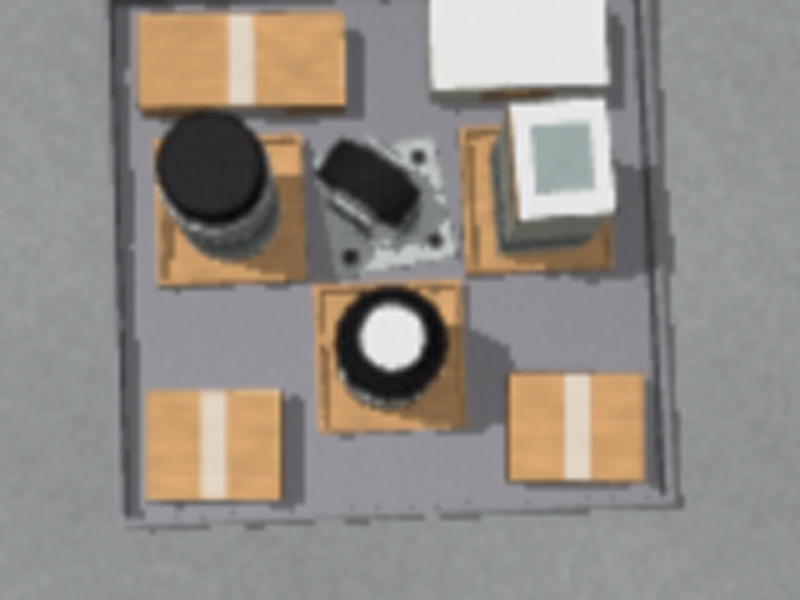

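View pics/scene.png

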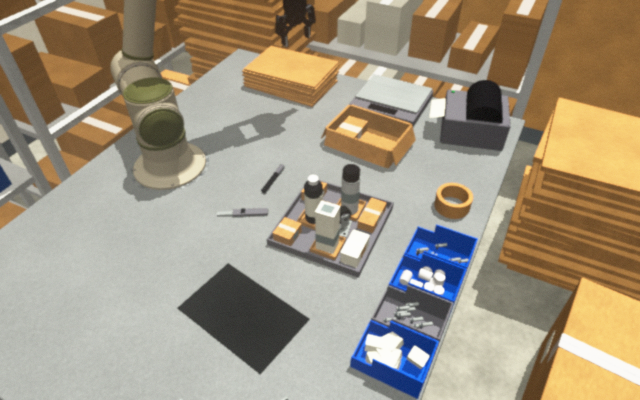

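The top crop (5x, offset 240,140) shows can cap at (212,167), bottle cap at (391,337), lamp top at (560,160), the castor wheel at (368,180) running diagonally, and the three trays around it. In the scene view the mat is at (244,315) and the parcel at (370,135), open and clear.

View pics/top2.png

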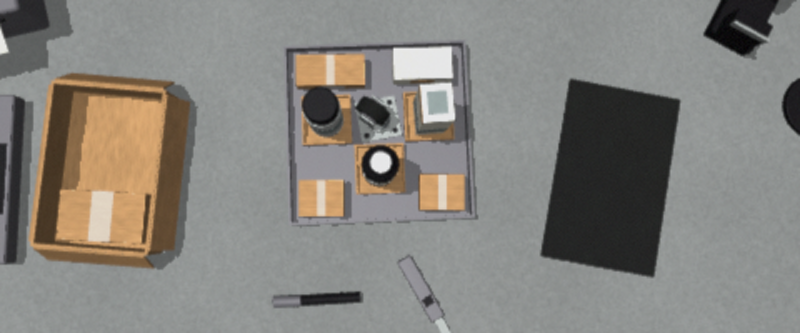

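```bash
python3 - <<'E'
from h import *
p=capture("top"); c=lambda x,y:(240+x/5,140+y/5)
for n,q,z in [("can",(212,167),152),("bottle",(391,337),152),("lamp",(560,160),142),("cantray",(230,210),16),("bottray",(390,357),16),("lamptray",(537,200),16),("plate",(390,205),5),("wheel",(368,180),60)]: print(n,np.round(at(p,c(*q),z)))
for q in [(510,105),(605,100),(612,212),(520,220)]: print("lampcorner",np.round(at(p,c(*q),142)))
im=p["pixels"]; g=im.max(2); m=(g<45).astype(np.uint8); m[:,:400]=0
cs,_=cv2.findContours(m,cv2.RETR_EXTERNAL,cv2.CHAIN_APPROX_NONE); k=max(cs,key=cv2.contourArea)
r=cv2.minAreaRect(k); print(r); print(np.round(at(p,r[0],4)),[np.round(at(p,b,4)[:2]) for b in cv2.boxPoints(r)])
s=sense(); print(s["time_s"])
E
```

```text
can [589.  76. 152.]
bottle [518.  -0. 152.]
lamp [595. -73. 142.]
cantray [589.  76.  16.]
bottray [518.  -2.  16.]
lamptray [596. -74.  16.]
plate [594.  -2.   5.]
wheel [598.   9.  60.]
lampcorner [619. -51. 142.]
lampcorner [622. -92. 142.]
lampcorner [573. -95. 142.]
lampcorner [569. -55. 142.]
((456.53179931640625, 216.34039306640625), (67.0837631225586, 107.12583923339844), 9.360191345214844)
[ 510. -346.    4.] [array([ 393., -240.]), array([ 655., -287.]), array([ 629., -454.]), array([ 367., -403.])]
0.95
```

The top2 crop (scale 1.667) shows the mat at (610,178), yawed about -10°. The parcel is at (110,170) with its box at the bottom (-x) and its upper half free.

>>> {"op": "drive_tool", "data": {"commands": ".23 -.3 .04 0 0 .031 100;.23 -.3 .04 0 0 .031 100;.23 -.3 .04 0 0 .031 100;.23 -.3 .04 0 0 .031 100;.23 -.3 .04 0 0 .031 100;.23 -.3 .04 0 0 .031 100;.23 -.3 .04 0 0 .031 100;.23 -.3 .04 0 0 .031 100;.23 -.3 .04 0 0 .031 100;.23 -.3 .04 0 0 .031 100;.23 -.3 .04 0 0 .031 100;.23 -.3 .04 0 0 .031 100;.23 -.3 .04 0 0 .031 100;.23 -.3 .04 0 0 .031 100;.23 -.3 .04 0 0 .031 100;.23 -.3 .04 0 0 .031 100;0 0 0 0 0 0 100;0 0 0 0 0 0 100", "force": 40}}

```text
time_s: 2.45
eef_pos: [568.0, 4.3, 311.6]
ee_rot: [-0.0, 0.001, 1.0, 0.0]
force: [-0.5, -0.2, 0.5]
grip_width: 0.999
grip_force: 0.0
```

```bash
python3 - <<'E'
from h import *
s=sense(); p=capture("wrist"); cv2.imwrite("pics/w1.png",p["pixels"]); print(s["eef_pos"],s["ee_rot"],s["time_s"],Rq(s["ee_rot"]).as_matrix()[:,1])
for n,z in dict(can_center=77,bottle_center=77,lampbox_center=72,castor_center=45).items():
    for b in boxes_of(p,n)[:2]: print(n,np.round(b["position"]),round(b["confidence"],2),np.round(at(p,b["position"],z,s)))
for X in [(589,76,152),(518,0,152),(595,-73,142),(598,9,60)]: print(pix(p,X,s))
E
```

```text
[568.03948783   4.26158535 311.61517708] [-4.69078465e-04  1.36377508e-03  9.99998950e-01  1.38243923e-04] 2.45 [2.72767698e-03 9.99996242e-01 2.75208121e-04]
can_center [374. 193.] 0.61 [600.  83.  77.]
bottle_center [308. 132.] 0.64 [519.  -5.  77.]
lampbox_center [254. 197.] 0.75 [607. -80.  72.]
castor_center [316. 180.] 0.96 [591.   5.  45.]
[382.55648039 204.26998385]
[311.18246593 137.24037144]
[246.34313143 206.72396577]
[319.10818183 188.16786042]
```

View pics/w1.png

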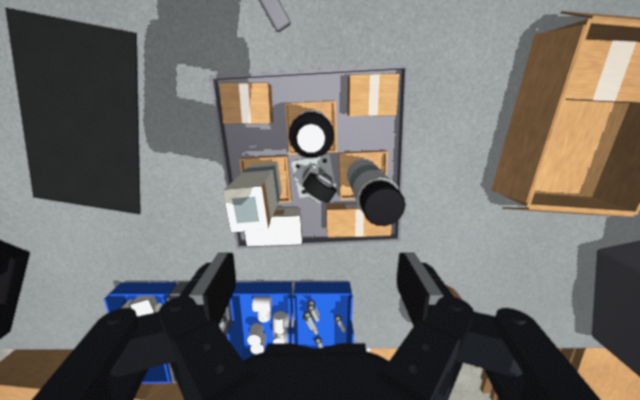

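The wrist view puts the can cap at (382,203), bottle cap at (311,138) and lamp top at (246,208). All match the projected top-camera estimates to within 1-2 px, so I'll grip the lamp carton now.

>>> {"op": "drive_tool", "data": {"commands": ".135 -.385 0 0 0 .045 100;.135 -.385 0 0 0 .045 100;0 0 -.3 0 0 0 100;0 0 -.3 0 0 0 100;0 0 -.3 0 0 0 100;0 0 -.3 0 0 0 100;0 0 -.3 0 0 0 100;0 0 -.25 0 0 0 100;0 0 -.16 0 0 0 100;0 0 0 0 0 0 100;0 0 0 0 0 0 0;0 0 0 0 0 0 0;0 0 0 0 0 0 0;0 0 0 0 0 0 0;0 0 0 0 0 0 0;0 0 0 0 0 0 0;0 0 0 0 0 0 0;0 0 0 0 0 0 0", "force": 30}}

```text
time_s: 4.2
eef_pos: [595.2, -71.7, 122.8]
ee_rot: [0.001, -0.035, 0.999, -0.0]
force: [-0.3, -0.8, 6.4]
grip_width: 0.487
grip_force: 31.4
```

>>> {"op": "drive_tool", "data": {"commands": "0 0 .2 0 0 0 0;0 0 .3 0 0 0 0;0 0 .3 0 0 0 0;0 -.2 0 0 0 0 0;0 -.35 0 0 0 0 0;0 -.35 0 0 0 0 0;0 -.35 0 0 0 0 0;0 -.35 0 0 0 0 0;0 -.35 0 0 0 0 0;0 -.35 0 0 0 0 0;0 -.35 0 0 0 0 0;0 -.24 0 0 0 0 0;0 0 0 0 0 0 0;0 0 -.3 0 0 0 0;0 0 -.3 0 0 0 0;0 0 -.12 0 0 0 0;0 0 -.04 0 0 0 0;0 0 0 0 0 0 0;0 0 0 0 0 0 0"}}

```text
time_s: 5.78
eef_pos: [595.2, -360.6, 127.1]
ee_rot: [0.001, -0.035, 0.999, -0.001]
force: [0.9, 0.0, -1.3]
grip_width: 0.485
grip_force: 31.0
```

>>> {"op": "drive_tool", "data": {"commands": "0 0 -.02 0 0 0 0;0 0 -.01 0 0 0 0;0 0 -.01 0 0 0 0;0 0 0 0 0 0 0;0 0 0 0 0 0 0"}}

```text
time_s: 6.2
eef_pos: [594.5, -360.4, 121.5]
ee_rot: [0.0, -0.035, 0.999, -0.0]
force: [-0.2, 0.6, -1.5]
grip_width: 0.491
grip_force: 31.0
```

>>> {"op": "drive_tool", "data": {"commands": "0 0 -.01 0 0 0 0;0 0 0 0 0 0 0;0 0 0 0 0 0 0"}}

```text
time_s: 6.45
eef_pos: [594.6, -360.6, 120.9]
ee_rot: [0.0, -0.035, 0.999, -0.0]
force: [-1.1, -0.3, 1.7]
grip_width: 0.486
grip_force: 30.5
```

>>> {"op": "drive_tool", "data": {"commands": "0 0 -.01 0 0 0 0;0 0 0 0 0 0 0;0 0 0 0 0 0 0"}}

```text
time_s: 6.7
eef_pos: [594.7, -360.9, 120.7]
ee_rot: [0.001, -0.035, 0.999, -0.001]
force: [-2.1, -1.1, 6.8]
grip_width: 0.493
grip_force: 29.5
```

>>> {"op": "drive_tool", "data": {"commands": "0 0 0 0 0 0 100;0 0 0 0 0 0 100;0 0 0 0 0 0 100;0 0 0 0 0 0 100;0 0 .2 0 0 0 100;0 0 .35 0 0 0 100;0 0 .35 0 0 0 100;-.077 .36 0 0 0 -.009 100;-.077 .36 0 0 0 -.009 100;-.077 .36 0 0 0 -.009 100;-.077 .36 0 0 0 -.009 100;-.077 .36 0 0 0 -.009 100;-.077 .36 0 0 0 -.009 100;-.077 .36 0 0 0 -.009 100;-.077 .36 0 0 0 -.009 100;-.077 .36 0 0 0 -.009 100;-.077 .36 0 0 0 -.009 100;0 0 0 0 0 0 100;0 0 0 0 0 0 100"}}

```text
time_s: 8.28
eef_pos: [517.3, 1.0, 209.6]
ee_rot: [0.0, -0.001, 1.0, -0.0]
force: [0.5, -0.4, -0.2]
grip_width: 1.004
grip_force: 0.0
```

```bash
python3 - <<'E'
from h import *
s=sense(); p=capture("wrist"); print(s["eef_pos"])
for b in boxes_of(p,"bottle_center")[:2]: print(np.round(b["position"]),b["confidence"],np.round(at(p,b["position"],100,s)))
f=p["pixels"]; print(pix(p,(518,0,155),s),pix(p,(589,76,155),s))
cv2.imwrite("pics/w2.png",f)
E
```

```text
[517.29354714   1.0360021  209.56044607]
[312. 202.] 0.89 [518.  -2. 100.]
[364. 220.] 0.64 [536.  45. 100.]
[314.1895835  228.09167374] [411.93704971 311.79819319]
```

View pics/w2.png

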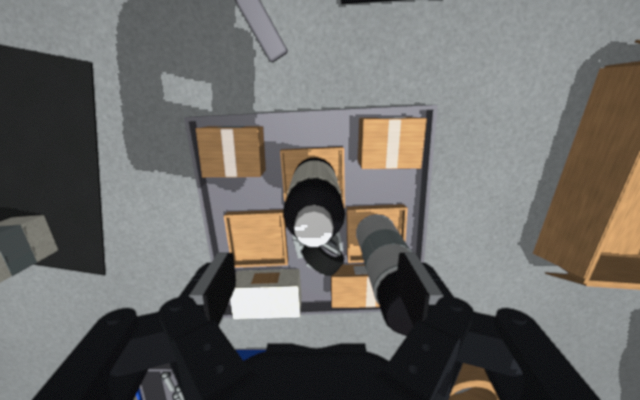

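The bottle cap at (314,228) sits exactly where predicted, and the lamp carton is standing on the mat on the left. I'll grip the bottle next.

>>> {"op": "drive_tool", "data": {"commands": "0.005 -.015 -.3 0 0 0 100;0 0 -.3 0 0 0 100;0 0 -.2 0 0 0 100;0 0 -.14 0 0 0 100;0 0 0 0 0 0 100;0 0 0 0 0 0 0;0 0 0 0 0 0 0;0 0 0 0 0 0 0;0 0 0 0 0 0 0;0 0 0 0 0 0 0;0 0 0 0 0 0 0;0 0 0 0 0 0 0;0 0 0 0 0 0 0", "force": 40}}

```text
time_s: 9.47
eef_pos: [518.7, -2.0, 116.6]
ee_rot: [0.001, 0.0, 1.0, -0.0]
force: [-0.9, -0.4, 6.3]
grip_width: 0.571
grip_force: 41.6
```

>>> {"op": "drive_tool", "data": {"commands": "0 0 .2 0 0 0 0;0 0 .3 0 0 0 0;0 0 .3 0 0 0 0;-.05 -.18 0 0 0 0 0;-.092 -.33 0 0 0 0 0;-.092 -.33 0 0 0 0 0;-.092 -.33 0 0 0 0 0;-.092 -.33 0 0 0 0 0;-.092 -.33 0 0 0 0 0;-.092 -.33 0 0 0 0 0;-.092 -.33 0 0 0 0 0;-.092 -.33 0 0 0 0 0;-.092 -.33 0 0 0 0 0;-.042 -.15 0 0 0 0 0;0 0 0 0 0 0 0;0 0 -.35 0 0 0 0;0 0 -.3 0 0 0 0;0 0 -.14 0 0 0 0;0 0 0 0 0 0 0;0 0 0 0 0 0 0"}}

```text
time_s: 11.13
eef_pos: [426.2, -330.7, 116.0]
ee_rot: [-0.0, -0.0, 1.0, 0.001]
force: [0.5, 0.2, -2.2]
grip_width: 0.57
grip_force: 45.4
```

>>> {"op": "drive_tool", "data": {"commands": "0 0 -.02 0 0 0 0;0 0 0 0 0 0 0;0 0 0 0 0 0 0"}}

```text
time_s: 11.38
eef_pos: [426.1, -331.7, 114.5]
ee_rot: [0.0, 0.0, 1.0, -0.0]
force: [-0.1, 0.2, -3.2]
grip_width: 0.569
grip_force: 45.4
```

>>> {"op": "drive_tool", "data": {"commands": "0 0 -.01 0 0 0 0;0 0 0 0 0 0 0;0 0 0 0 0 0 0"}}

```text
time_s: 11.63
eef_pos: [426.0, -331.9, 113.3]
ee_rot: [0.0, 0.0, 1.0, -0.0]
force: [0.3, -0.5, -2.1]
grip_width: 0.577
grip_force: 45.4
```

>>> {"op": "drive_tool", "data": {"commands": "0 0 -.01 0 0 0 0;0 0 0 0 0 0 0;0 0 0 0 0 0 0"}}

```text
time_s: 11.88
eef_pos: [426.2, -332.0, 112.8]
ee_rot: [0.0, 0.0, 1.0, -0.0]
force: [-0.1, 1.3, 3.5]
grip_width: 0.572
grip_force: 46.1
```

>>> {"op": "drive_tool", "data": {"commands": "0 0 0 0 0 0 100;0 0 0 0 0 0 100;0 0 0 0 0 0 100;0 0 0 0 0 0 100;0 0 .25 0 0 0 100;0 0 .35 0 0 0 100;0 0 .35 0 0 0 100;.136 .34 0 0 0 0 100;.136 .34 0 0 0 0 100;.136 .34 0 0 0 0 100;.136 .34 0 0 0 0 100;.136 .34 0 0 0 0 100;.136 .34 0 0 0 0 100;.136 .34 0 0 0 0 100;.136 .34 0 0 0 0 100;.136 .34 0 0 0 0 100;.136 .34 0 0 0 0 100;.136 .34 0 0 0 0 100;.136 .34 0 0 0 0 100;0 0 0 0 0 0 100"}}

```text
time_s: 13.55
eef_pos: [590.2, 81.4, 206.9]
ee_rot: [0.0, -0.002, 1.0, 0.001]
force: [-0.4, 0.5, 0.1]
grip_width: 1.001
grip_force: 0.0
```

```bash
python3 - <<'E'
from h import *
s=sense(); p=capture("wrist"); print(s["eef_pos"])
for b in boxes_of(p,"can_center")[:2]: print(np.round(b["position"]),b["confidence"],np.round(at(p,b["position"],100,s)))
t=capture("top"); 
for n,z in dict(bottle_center=75,lampbox_center=75).items():
  for b in boxes_of(t,n)[:2]: print(n,b["confidence"],np.round(at(t,b["position"],z)))
E
```

```text
[590.15891741  81.38625048 206.90621984]
[309. 211.] 0.62 [599.  75. 100.]
bottle_center 0.94 [ 422. -335.   75.]
lampbox_center 0.68 [ 599. -369.   75.]
```

>>> {"op": "drive_tool", "data": {"commands": "-.01 -.05 0 0 0 0 100;0 0 -.3 0 0 0 100;0 0 -.3 0 0 0 100;0 0 -.2 0 0 0 100;0 0 -.11 0 0 0 100;0 0 0 0 0 0 100;0 0 0 0 0 0 0;0 0 0 0 0 0 0;0 0 0 0 0 0 0;0 0 0 0 0 0 0;0 0 0 0 0 0 0;0 0 0 0 0 0 0;0 0 0 0 0 0 0;0 0 0 0 0 0 0"}}

```text
time_s: 14.97
eef_pos: [589.1, 71.3, 118.1]
ee_rot: [0.002, 0.0, 1.0, 0.0]
force: [-0.7, 1.7, 5.1]
grip_width: 0.568
grip_force: 40.7
```

>>> {"op": "drive_tool", "data": {"commands": "0 0 .3 0 0 0 0;0 0 .35 0 0 0 0;0 0 .35 0 0 0 0;-.033 -.174 0 0 0 0 0;-.066 -.348 0 0 0 0 0;-.066 -.348 0 0 0 0 0;-.066 -.348 0 0 0 0 0;-.066 -.348 0 0 0 0 0;-.066 -.348 0 0 0 0 0;-.066 -.348 0 0 0 0 0;-.066 -.348 0 0 0 0 0;-.066 -.348 0 0 0 0 0;-.066 -.348 0 0 0 0 0;-.066 -.348 0 0 0 0 0;-.066 -.348 0 0 0 0 0;-.033 -.174 0 0 0 0 0;0 0 0 0 0 0 0;0 0 0 0 0 0 0"}}

```text
time_s: 16.47
eef_pos: [508.7, -346.7, 216.1]
ee_rot: [-0.0, 0.001, 1.0, 0.0]
force: [0.0, -0.2, -2.3]
grip_width: 0.569
grip_force: 42.9
```

>>> {"op": "drive_tool", "data": {"commands": "0 0 -.35 0 0 0 0;0 0 -.3 0 0 0 0;0 0 -.25 0 0 0 0;0 0 -.1 0 0 0 0;0 0 0 0 0 0 0;0 0 0 0 0 0 0;0 0 0 0 0 0 0"}}

```text
time_s: 17.05
eef_pos: [509.6, -345.8, 117.1]
ee_rot: [0.0, -0.0, 1.0, -0.0]
force: [0.5, -0.1, -2.3]
grip_width: 0.57
grip_force: 41.6
```

>>> {"op": "drive_tool", "data": {"commands": "0 0 -.02 0 0 0 0;0 0 0 0 0 0 0;0 0 0 0 0 0 0"}}

```text
time_s: 17.3
eef_pos: [509.5, -346.4, 115.4]
ee_rot: [0.001, 0.0, 1.0, -0.0]
force: [0.6, 2.0, 6.4]
grip_width: 0.571
grip_force: 42.6
```

>>> {"op": "drive_tool", "data": {"commands": "0 0 -.01 0 0 0 0;0 0 0 0 0 0 0;0 0 0 0 0 0 0"}}

```text
time_s: 17.55
eef_pos: [509.8, -346.4, 115.3]
ee_rot: [0.001, 0.0, 1.0, -0.001]
force: [-0.7, 3.2, 11.6]
grip_width: 0.567
grip_force: 43.4
```

>>> {"op": "drive_tool", "data": {"commands": "0 0 -.01 0 0 0 0;0 0 0 0 0 0 0;0 0 0 0 0 0 0"}}

```text
time_s: 17.8
eef_pos: [510.2, -346.4, 115.2]
ee_rot: [0.002, 0.0, 1.0, -0.001]
force: [-0.6, 6.6, 17.2]
grip_width: 0.573
grip_force: 44.2
```

>>> {"op": "drive_tool", "data": {"commands": "0 0 .02 0 0 0 0;0 0 0 0 0 0 100;0 0 0 0 0 0 100;0 0 0 0 0 0 100;0 0 0 0 0 0 100;0 0 .25 0 0 0 100;0 0 .35 0 0 0 100;0 0 .35 0 0 0 100;.07 .346 .02 0 0 0 100;.07 .346 .02 0 0 0 100;.07 .346 .02 0 0 0 100;.07 .346 .02 0 0 0 100;.07 .346 .02 0 0 0 100;.07 .346 .02 0 0 0 100;.07 .346 .02 0 0 0 100;.07 .346 .02 0 0 0 100;.07 .346 .02 0 0 0 100;.07 .346 .02 0 0 0 100;0 0 0 0 0 0 100;0 0 0 0 0 0 100"}}

```text
time_s: 19.47
eef_pos: [579.1, 1.0, 229.1]
ee_rot: [-0.0, -0.001, 1.0, -0.0]
force: [-0.3, -0.6, 0.6]
grip_width: 1.003
grip_force: 0.0
```

```bash
python3 - <<'E'
from h import *
t=capture("top"); 
for n,z in dict(bottle_center=75,lampbox_center=75,can_center=75).items():
  for b in boxes_of(t,n)[:1]: print(n,b["confidence"],np.round(at(t,b["position"],z)))
s=sense(); p=capture("wrist"); print(s["eef_pos"],s["time_s"])
b=boxes_of(p,"castor_center")[0]; print(np.round(b["position"]),b["confidence"],at(p,b["position"],46,s))
u,v=np.round(b["position"]).astype(int); print(u,v)
c=p["pixels"][v-50:v+50,u-60:u+60]; cv2.imwrite("pics/cast.png",cv2.resize(c,(720,600),interpolation=cv2.INTER_CUBIC))
a=t["pixels"][160:270,410:510]; cv2.imwrite("pics/mat.png",cv2.resize(a,(500,550),interpolation=cv2.INTER_CUBIC))
E
```

```text
bottle_center 0.88 [ 422. -327.   75.]
lampbox_center 0.57 [ 594. -362.   75.]
can_center 0.62 [ 512. -344.   75.]
[578.91035089  -1.61974238 229.11732528] 19.6667Traceback (most recent call last):
  File "<stdin>", line 6, in <module>
IndexError: list index out of range
```

```bash
python3 - <<'E'
from h import *
t=capture("top"); s=sense(); p=capture("wrist"); print(s["eef_pos"],s["time_s"])
u,v=np.round(pix(p,(596,4,40),s)).astype(int); print(u,v,cam(p,s)[2])
for q in boxes_of(p,"castor_center"): print(q)
c=p["pixels"][v-50:v+50,u-60:u+60]; c=cv2.resize(c,(720,600),interpolation=cv2.INTER_CUBIC)
a=cv2.resize(t["pixels"][165:265,410:510],(420,420),interpolation=cv2.INTER_CUBIC)
cv2.imwrite("pics/mat.png",a); cv2.imwrite("pics/cast.png",c)
E
```

```text
[578.93837076  -1.36052107 229.24543307] 19.8167
320 193 [497.23419863  -1.15480375 354.46031855]
{'position': [321.2, 187.0], 'confidence': 0.88}
{'position': [315.8, 121.6], 'confidence': 0.52}
```

View pics/cast.png

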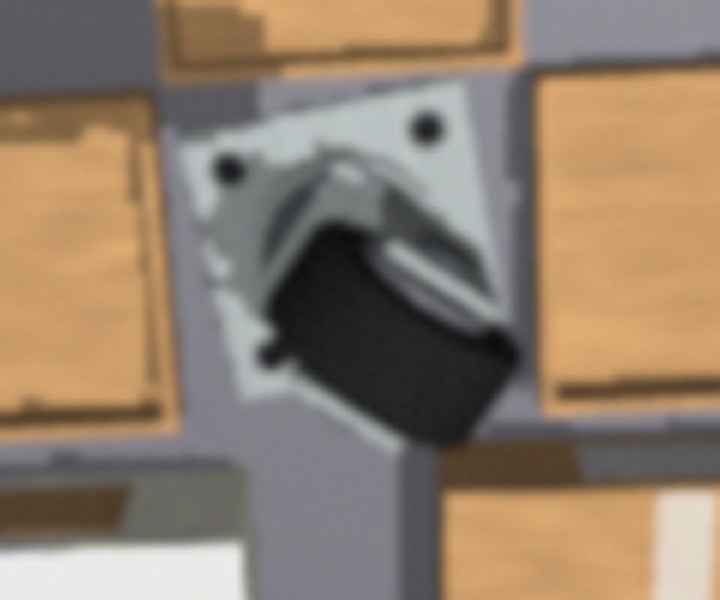

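View pics/mat.png

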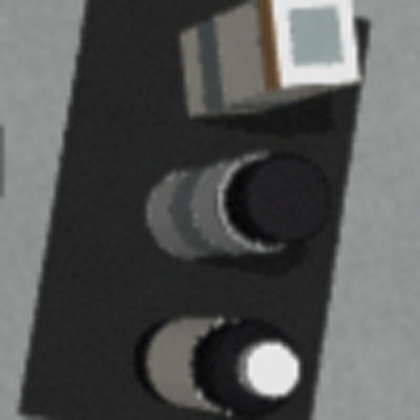

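The castor crop (6x around 320,193) shows bolt holes at (230,170), (427,128) and (272,355), with the wheel running down-right at about 33°. The mat crop shows the carton, can and bottle all upright on the mat.

```bash
python3 - <<'E'
from h import *
s=sense(); p=capture("wrist"); c=lambda x,y:(260+x/6,143+y/6)
W=lambda q,z:np.round(at(p,c(*q),z,s),1)
h=[W(q,7)[:2] for q in [(230,170),(427,128),(272,355)]]; print(h)
ctr=(h[1]+h[2])/2; d=(h[1]+h[2])/2-h[0]; 
th=np.degrees(np.arctan2(d[1],d[0])); print("plate",ctr,"x-dir",th, "point",ctr+10*d/np.linalg.norm(d))
print("wheel top black quad mid",W((395,330),60),"wheel edge dir",W((510,335),60)-W((345,225),60))
print("white box corner",W((245,545),40),"cardbox corner",W((440,490),40))
print(s["joints"])
q=ctr+10*d/np.linalg.norm(d); print(pix(p,(q[0],q[1],73),s)*6-np.array([260,143])*6)
E
```

```text
[array([578.3, -22.9]), array([569.4,  18.3]), array([619.5, -14.6])]
plate [594.45   1.85] x-dir 56.87453708377989 point [599.91474199  10.2247594 ]
wheel top black quad mid [596.   10.1  60. ] wheel edge dir [20.9 30.4  0. ]
white box corner [649.1 -19.4  40. ] cardbox corner [636.9  20.3  40. ]
[-2.04022907e-01  4.46197663e-01  1.35736008e+00 -5.77673191e-06
  1.33807248e+00 -1.77371783e+00]
[397.85406378 374.23300789]
```

>>> {"op": "drive_tool", "data": {"commands": ".1 .055 0 0 0 -.152 60;.1 .055 0 0 0 -.152 60;0 0 0 0 0 -.152 60;0 0 0 0 0 -.152 60;0 0 0 0 0 -.152 60;0 0 0 0 0 -.152 60;0 0 0 0 0 -.152 60;0 0 0 0 0 -.152 60;0 0 0 0 0 -.152 60;0 0 0 0 0 -.152 60;0 0 0 0 0 -.152 60;0 0 0 0 0 -.152 60;0 0 0 0 0 -.152 60;0 0 0 0 0 -.152 60;0 0 0 0 0 -.152 60;0 0 0 0 0 -.152 60;0 0 0 0 0 -.152 60;0 0 0 0 0 -.152 60;0 0 0 0 0 0 60;0 0 0 0 0 0 60"}}

```text
time_s: 21.63
eef_pos: [599.0, 10.4, 229.3]
ee_rot: [-0.0, 0.879, 0.478, 0.0]
force: [0.5, 1.2, 0.0]
grip_width: 0.601
grip_force: 0.0
```

```bash
python3 - <<'E'
from h import *
s=sense(); print(s["eef_pos"],Rq(s["ee_rot"]).as_matrix()[:,1],s["joints"][5],s["grip_width"]); y=Rq(s["ee_rot"]).as_matrix()[:,1]; print(np.degrees(np.arctan2(y[1],y[0])))
E
```

```text
[599.00080381  10.40857498 229.31108298] [ 8.39263404e-01 -5.43725058e-01 -3.55738071e-06] 0.39686532164592764 0.6006142841656046
-32.93758156191417
```

>>> {"op": "drive_tool", "data": {"commands": "0 0 -.35 0 0 0 60;0 0 -.35 0 0 0 60;0 0 -.35 0 0 0 60;0 0 -.3 0 0 0 60;0 0 -.2 0 0 0 60;0 0 -.17 0 0 0 60;0 0 -.12 0 0 0 60;0 0 0 0 0 0 60;0 0 0 0 0 0 60"}}

```text
time_s: 22.38
eef_pos: [599.2, 10.5, 45.6]
ee_rot: [0.0, 0.879, 0.477, 0.0]
force: [-0.1, -0.4, 0.5]
grip_width: 0.599
grip_force: 0.0
```

>>> {"op": "drive_tool", "data": {"commands": "0 0 0 0 0 0 0;0 0 0 0 0 0 0;0 0 0 0 0 0 0;0 0 0 0 0 0 0;0 0 0 0 0 0 0;0 0 0 0 0 0 0", "force": 40}}

```text
time_s: 22.88
eef_pos: [599.9, 10.4, 46.8]
ee_rot: [0.001, 0.879, 0.476, 0.001]
force: [-0.3, 0.1, 6.6]
grip_width: 0.391
grip_force: 41.7
```

>>> {"op": "drive_tool", "data": {"commands": "0 0 .2 0 0 0 0;0 0 .35 0 0 0 0;0 0 .35 0 0 0 0;0 0 .35 0 0 0 0;0 0 .35 0 0 0 0;0 0 .2 0 0 0 0;-.067 .344 0 0 0 0 0;-.067 .344 0 0 0 0 0;-.067 .344 0 0 0 0 0;-.067 .344 0 0 0 0 0;-.067 .344 0 0 0 0 0;-.067 .344 0 0 0 0 0;-.067 .344 0 0 0 0 0;-.067 .344 0 0 0 0 0;-.067 .344 0 0 0 0 0;0 0 0 0 0 0 0;0 0 0 0 0 0 0"}}

```text
time_s: 24.3
eef_pos: [537.9, 321.5, 225.1]
ee_rot: [0.0, 0.879, 0.477, -0.0]
force: [0.8, 0.3, -1.9]
grip_width: 0.389
grip_force: 40.8
```

```bash
python3 - <<'E'
from h import *
s=sense(); p=capture("wrist"); print(s["eef_pos"],s["time_s"],s["grip_width"],cam(p,s)[2])
for n,z in dict(parcel_floor=4,packed_center=25).items():
  for b in boxes_of(p,n)[:2]: print(n,b,np.round(at(p,b["position"],z,s)))
cv2.imwrite("pics/parcel.png",p["pixels"])
E
```

```text
[537.91998928 321.49273925 225.13313575] 24.3 0.38870213044110297 [582.32111616 390.10324329 350.30536348]
parcel_floor {'position': [449.1, 285.4], 'confidence': 0.69} [608.  76.   4.]
parcel_floor {'position': [285.4, 117.1], 'confidence': 0.64} [544. 397.   4.]
packed_center {'position': [218.3, 165.6], 'confidence': 0.85} [449. 394.  25.]
```

View pics/parcel.png

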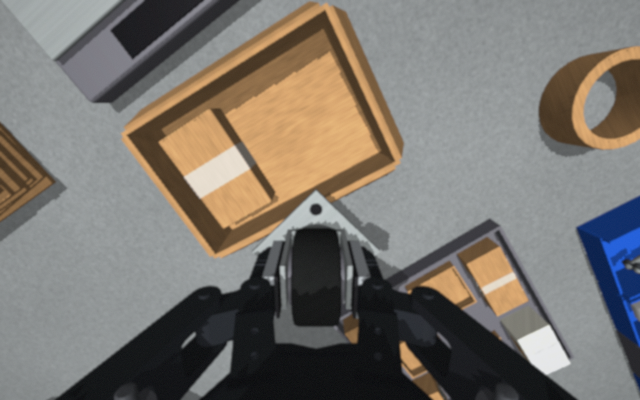

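The wrist view shows the castor held well and the parcel rim corners at about (125,130), (330,4), (402,155) and (215,257). The packed box is at (217,165), leaving the free half clear on the right.

```bash
python3 - <<'E'
from h import *
s=sense(); p=capture("wrist")
c=[at(p,q,72,s)[:2] for q in [(125,130),(330,4),(402,155),(215,257)]]; print(np.round(c)); m=np.mean(c,0); 
x=(c[1]+c[2]-c[0]-c[3]); x/=np.linalg.norm(x); print("centre",m,"yaw",np.degrees(np.arctan2(x[1],x[0])),"target",m+58*x)
for q in [(335,52),(383,155),(205,108),(275,197)]: print(np.round(at(p,q,4 if q[0]>300 else 40,s)))
E
```

```text
[[416. 468.]
 [637. 448.]
 [628. 300.]
 [400. 313.]]
centre [520.39774232 382.07782852] yaw -4.186732055074054 target [578.24296412 377.84340815]
[631. 421.   4.]
[620. 292.   4.]
[484. 447.  40.]
[487. 327.  40.]
```

>>> {"op": "drive_tool", "data": {"commands": ".14 .307 0 0 0 0 0;.14 .307 0 0 0 0 0;0 0 -.3 0 0 0 0;0 0 -.35 0 0 0 0;0 0 -.35 0 0 0 0;0 0 -.3 0 0 0 0;0 0 -.2 0 0 0 0;0 0 -.17 0 0 0 0;0 0 -.06 0 0 0 0;0 0 0 0 0 0 0;0 0 0 0 0 0 0"}}

```text
time_s: 25.42
eef_pos: [567.4, 381.1, 53.3]
ee_rot: [0.0, 0.88, 0.476, 0.001]
force: [-0.7, -0.8, -1.7]
grip_width: 0.391
grip_force: 40.8
```

>>> {"op": "drive_tool", "data": {"commands": "0 0 -.02 0 0 0 0;0 0 0 0 0 0 0;0 0 0 0 0 0 0"}}

```text
time_s: 25.67
eef_pos: [567.0, 381.6, 51.2]
ee_rot: [0.0, 0.879, 0.476, 0.001]
force: [-0.4, -0.8, -1.1]
grip_width: 0.394
grip_force: 40.8
```

>>> {"op": "drive_tool", "data": {"commands": "0 0 -.02 0 0 0 0;0 0 0 0 0 0 0;0 0 0 0 0 0 0"}}

```text
time_s: 25.92
eef_pos: [566.7, 381.5, 48.3]
ee_rot: [-0.0, 0.879, 0.476, -0.0]
force: [-0.2, -0.9, -2.6]
grip_width: 0.391
grip_force: 40.8
```

>>> {"op": "drive_tool", "data": {"commands": "0 0 -.015 0 0 0 0;0 0 0 0 0 0 0;0 0 0 0 0 0 0"}}

```text
time_s: 26.17
eef_pos: [566.8, 381.6, 46.9]
ee_rot: [-0.0, 0.879, 0.476, 0.0]
force: [0.5, 0.2, -0.3]
grip_width: 0.389
grip_force: 40.9
```

>>> {"op": "drive_tool", "data": {"commands": "0 0 -.01 0 0 0 0;0 0 0 0 0 0 0;0 0 0 0 0 0 0"}}

```text
time_s: 26.42
eef_pos: [566.8, 381.7, 46.9]
ee_rot: [0.0, 0.879, 0.476, 0.0]
force: [-3.5, -1.3, 6.3]
grip_width: 0.392
grip_force: 41.7
```

>>> {"op": "drive_tool", "data": {"commands": "0 0 0 0 0 0 60;0 0 0 0 0 0 60;0 0 0 0 0 0 60;0 0 .2 0 0 0 60;0 0 .35 0 0 0 60;0 0 .35 0 0 0 60;0 0 .35 0 0 0 60;0 0 .35 0 0 0 60;0 0 .25 0 0 0 60;0 0 0 0 0 0 60"}}

```text
time_s: 27.25
eef_pos: [568.1, 382.2, 237.4]
ee_rot: [0.0, 0.879, 0.476, 0.005]
force: [0.2, -0.1, 1.1]
grip_width: 0.597
grip_force: 0.0
```

```bash
python3 - <<'E'
from h import *
s=sense(); p=capture("wrist"); print(s["eef_pos"],s["time_s"],s["grip_width"])
for b in boxes_of(p,"castor_center")[:2]: print(b,np.round(at(p,b["position"],45,s)))
cv2.imwrite("pics/parcel2.png",p["pixels"])
E
```

```text
[568.07496655 382.18651252 237.37135912] 27.25 0.5973635682898175
{'position': [315.7, 180.5], 'confidence': 0.76} [568. 380.  45.]
```

View pics/parcel2.png

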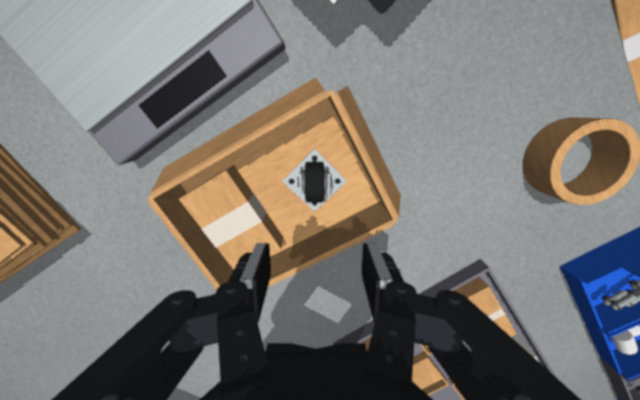

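>>> {"op": "drive_tool", "data": {"commands": "-.0285 -.364 0 0 0 .1366 100;-.0285 -.364 0 0 0 .1366 100;-.0285 -.364 0 0 0 .1366 100;-.0285 -.364 0 0 0 .1366 100;-.0285 -.364 0 0 0 .1366 100;-.0285 -.364 0 0 0 .1366 100;-.0285 -.364 0 0 0 .1366 100;-.0285 -.364 0 0 0 .1366 100;-.0285 -.364 0 0 0 .1366 100;-.0285 -.364 0 0 0 .1366 100;-.0285 -.364 0 0 0 .1366 100;-.0285 -.364 0 0 0 .1366 100;-.0285 -.364 0 0 0 .1366 100;-.0285 -.364 0 0 0 .1366 100;-.0285 -.364 0 0 0 .1366 100;-.0285 -.364 0 0 0 .1366 100;-.0285 -.364 0 0 0 .1366 100;-.0285 -.364 0 0 0 .1366 100;-.0285 -.364 0 0 0 .1366 100;-.0285 -.364 0 0 0 .1366 100"}}

```text
time_s: 29.02
eef_pos: [508.8, -347.9, 229.0]
ee_rot: [-0.001, -0.001, 1.0, 0.001]
force: [0.9, 0.2, 0.4]
grip_width: 0.997
grip_force: 0.0
```

>>> {"op": "drive_tool", "data": {"commands": "0 0 0 0 0 0 100;0 0 0 0 0 0 100"}}

```text
time_s: 29.18
eef_pos: [508.8, -347.6, 228.5]
ee_rot: [-0.001, 0.003, 1.0, 0.001]
force: [0.8, 0.6, 0.2]
grip_width: 1.001
grip_force: 0.0
```

The castor stands upright on the parcel floor at (315,182), clear of the packed box. Next the can goes back.

>>> {"op": "drive_tool", "data": {"commands": ".01 .012 -.35 0 0 0 100;0 0 -.3 0 0 0 100;0 0 -.25 0 0 0 100;0 0 -.15 0 0 0 100;0 0 -.09 0 0 0 100;0 0 0 0 0 0 100;0 0 0 0 0 0 0;0 0 0 0 0 0 0;0 0 0 0 0 0 0;0 0 0 0 0 0 0;0 0 0 0 0 0 0;0 0 0 0 0 0 0;0 0 0 0 0 0 0;0 0 0 0 0 0 0"}}

```text
time_s: 30.35
eef_pos: [511.2, -345.3, 118.3]
ee_rot: [0.001, 0.002, 1.0, -0.001]
force: [-0.8, 2.4, 7.2]
grip_width: 0.569
grip_force: 41.1
```

>>> {"op": "drive_tool", "data": {"commands": "0 0 .3 0 0 0 0;0 0 .35 0 0 0 0;0 0 .35 0 0 0 0;.033 .176 0 0 0 0 0;.065 .351 0 0 0 0 0;.065 .351 0 0 0 0 0;.065 .351 0 0 0 0 0;.065 .351 0 0 0 0 0;.065 .351 0 0 0 0 0;.065 .351 0 0 0 0 0;.065 .351 0 0 0 0 0;.065 .351 0 0 0 0 0;.065 .351 0 0 0 0 0;.065 .351 0 0 0 0 0;.065 .351 0 0 0 0 0;.033 .176 0 0 0 0 0;0 0 0 0 0 0 0;0 0 0 0 0 0 0"}}

```text
time_s: 31.85
eef_pos: [588.5, 76.9, 216.3]
ee_rot: [-0.0, 0.001, 1.0, -0.0]
force: [0.8, 0.1, -1.8]
grip_width: 0.565
grip_force: 43.2
```

>>> {"op": "drive_tool", "data": {"commands": "0 0 0 0 0 0 0"}}

```text
time_s: 31.93
eef_pos: [588.6, 75.5, 216.5]
ee_rot: [-0.0, 0.002, 1.0, -0.0]
force: [-0.8, 0.0, -2.0]
grip_width: 0.565
grip_force: 43.2
```

>>> {"op": "drive_tool", "data": {"commands": "0 0 -.35 0 0 0 0;0 0 -.3 0 0 0 0;0 0 -.2 0 0 0 0;0 0 -.08 0 0 0 0;0 0 0 0 0 0 0;0 0 0 0 0 0 0;0 0 -.02 0 0 0 0;0 0 0 0 0 0 0;0 0 0 0 0 0 0"}}

```text
time_s: 32.68
eef_pos: [589.1, 75.9, 122.6]
ee_rot: [0.001, 0.002, 1.0, -0.0]
force: [0.1, -0.1, -1.7]
grip_width: 0.561
grip_force: 43.1
```

>>> {"op": "drive_tool", "data": {"commands": "0 0 -.015 0 0 0 0;0 0 0 0 0 0 0;0 0 0 0 0 0 0"}}

```text
time_s: 32.93
eef_pos: [588.9, 76.0, 120.5]
ee_rot: [0.0, 0.002, 1.0, -0.0]
force: [0.3, -0.6, -1.7]
grip_width: 0.57
grip_force: 43.2
```

>>> {"op": "drive_tool", "data": {"commands": "0 0 -.01 0 0 0 0;0 0 0 0 0 0 0;0 0 0 0 0 0 0"}}

```text
time_s: 33.18
eef_pos: [589.4, 76.1, 120.3]
ee_rot: [0.001, 0.002, 1.0, -0.0]
force: [-1.1, -0.0, 5.5]
grip_width: 0.563
grip_force: 43.8
```

>>> {"op": "drive_tool", "data": {"commands": "0 0 0 0 0 0 100;0 0 0 0 0 0 100;0 0 0 0 0 0 100;0 0 0 0 0 0 100;0 0 .25 0 0 0 100;0 0 .35 0 0 0 100;0 0 .35 0 0 0 100;-.136 -.34 0 0 0 0 100;-.136 -.34 0 0 0 0 100;-.136 -.34 0 0 0 0 100;-.136 -.34 0 0 0 0 100;-.136 -.34 0 0 0 0 100;-.136 -.34 0 0 0 0 100;-.136 -.34 0 0 0 0 100;-.136 -.34 0 0 0 0 100;-.136 -.34 0 0 0 0 100;-.136 -.34 0 0 0 0 100;-.136 -.34 0 0 0 0 100;-.136 -.34 0 0 0 0 100;0 0 0 0 0 0 100"}}

```text
time_s: 34.85
eef_pos: [423.2, -337.0, 214.0]
ee_rot: [-0.0, 0.004, 1.0, -0.001]
force: [-0.7, 0.4, 0.5]
grip_width: 1.003
grip_force: 0.0
```

>>> {"op": "drive_tool", "data": {"commands": "0 0 0 0 0 0 100;0 0 0 0 0 0 100"}}

```text
time_s: 35.02
eef_pos: [425.7, -331.6, 214.1]
ee_rot: [-0.0, 0.002, 1.0, 0.0]
force: [-0.2, -0.5, 0.3]
grip_width: 1.001
grip_force: 0.0
```

Down to 113 and grip.

>>> {"op": "drive_tool", "data": {"commands": ".003 0 -.35 0 0 0 100;0 0 -.3 0 0 0 100;0 0 -.2 0 0 0 100;0 0 -.15 0 0 0 100;0 0 0 0 0 0 100;0 0 0 0 0 0 0;0 0 0 0 0 0 0;0 0 0 0 0 0 0;0 0 0 0 0 0 0;0 0 0 0 0 0 0;0 0 0 0 0 0 0;0 0 0 0 0 0 0;0 0 0 0 0 0 0"}}

```text
time_s: 36.1
eef_pos: [426.5, -332.1, 115.8]
ee_rot: [0.001, 0.002, 1.0, -0.001]
force: [-0.5, 3.4, 7.3]
grip_width: 0.568
grip_force: 41.4
```

>>> {"op": "drive_tool", "data": {"commands": "0 0 .3 0 0 0 0;0 0 .3 0 0 0 0;0 0 .3 0 0 0 0;.046 .166 0 0 0 0 0;.0915 .331 0 0 0 0 0;.0915 .331 0 0 0 0 0;.0915 .331 0 0 0 0 0;.0915 .331 0 0 0 0 0;.0915 .331 0 0 0 0 0;.0915 .331 0 0 0 0 0;.0915 .331 0 0 0 0 0;.0915 .331 0 0 0 0 0;.0915 .331 0 0 0 0 0;.046 .166 0 0 0 0 0;0 0 0 0 0 0 0;0 0 0 0 0 0 0;0 0 0 0 0 0 0"}}

```text
time_s: 37.52
eef_pos: [517.3, -1.4, 204.4]
ee_rot: [-0.0, 0.002, 1.0, -0.0]
force: [-0.5, -0.2, -3.0]
grip_width: 0.567
grip_force: 43.6
```

>>> {"op": "drive_tool", "data": {"commands": "0 0 -.35 0 0 0 0;0 0 -.3 0 0 0 0;0 0 -.15 0 0 0 0;0 0 -.04 0 0 0 0;0 0 0 0 0 0 0;0 0 0 0 0 0 0;0 0 0 0 0 0 0"}}

```text
time_s: 38.1
eef_pos: [518.1, -1.4, 121.6]
ee_rot: [0.001, 0.002, 1.0, -0.0]
force: [0.2, 0.5, -2.6]
grip_width: 0.572
grip_force: 43.6
```

>>> {"op": "drive_tool", "data": {"commands": "0 0 -.025 0 0 0 0;0 0 0 0 0 0 0;0 0 0 0 0 0 0"}}

```text
time_s: 38.35
eef_pos: [517.6, -0.9, 118.1]
ee_rot: [0.0, 0.002, 1.0, -0.0]
force: [0.4, -0.3, -2.6]
grip_width: 0.569
grip_force: 43.6
```

>>> {"op": "drive_tool", "data": {"commands": "0 0 -.015 0 0 0 0;0 0 0 0 0 0 0;0 0 0 0 0 0 0"}}

```text
time_s: 38.6
eef_pos: [518.1, -0.9, 117.9]
ee_rot: [0.001, 0.002, 1.0, -0.0]
force: [-1.0, 2.2, 9.7]
grip_width: 0.564
grip_force: 45.0
```

>>> {"op": "drive_tool", "data": {"commands": "0 0 .005 0 0 0 100;0 0 0 0 0 0 100;0 0 0 0 0 0 100;0 0 0 0 0 0 100;0 0 .25 0 0 0 100;0 0 .35 0 0 0 100;0 0 .35 0 0 0 100;.077 -.36 0 0 0 .009 100;.077 -.36 0 0 0 .009 100;.077 -.36 0 0 0 .009 100;.077 -.36 0 0 0 .009 100;.077 -.36 0 0 0 .009 100;.077 -.36 0 0 0 .009 100;.077 -.36 0 0 0 .009 100;.077 -.36 0 0 0 .009 100;.077 -.36 0 0 0 .009 100;.077 -.36 0 0 0 .009 100;0 0 0 0 0 0 100;0 0 0 0 0 0 100;0 0 0 0 0 0 100"}}

```text
time_s: 40.27
eef_pos: [594.4, -360.3, 211.4]
ee_rot: [-0.0, -0.034, 0.999, 0.0]
force: [-0.2, 0.9, -0.1]
grip_width: 1.005
grip_force: 0.0
```

>>> {"op": "drive_tool", "data": {"commands": "0 0 -.35 0 0 0 100;0 0 -.3 0 0 0 100;0 0 -.2 0 0 0 100;0 0 -.05 0 0 0 100;0 0 0 0 0 0 100;0 0 0 0 0 0 0;0 0 0 0 0 0 0;0 0 0 0 0 0 0;0 0 0 0 0 0 0;0 0 0 0 0 0 0;0 0 0 0 0 0 0;0 0 0 0 0 0 0;0 0 0 0 0 0 0;0 0 0 0 0 0 0", "force": 30}}

```text
time_s: 41.43
eef_pos: [594.9, -361.2, 123.3]
ee_rot: [0.001, -0.034, 0.999, -0.001]
force: [-0.1, 0.1, 6.2]
grip_width: 0.489
grip_force: 31.1
```

>>> {"op": "drive_tool", "data": {"commands": "0 0 .2 0 0 0 0;0 0 .3 0 0 0 0;0 0 .3 0 0 0 0;0 .2 0 0 0 0 0;0 .35 0 0 0 0 0;0 .35 0 0 0 0 0;0 .35 0 0 0 0 0;0 .35 0 0 0 0 0;0 .35 0 0 0 0 0;0 .35 0 0 0 0 0;0 .35 0 0 0 0 0;0 .23 0 0 0 0 0;0 0 0 0 0 0 0;0 0 0 0 0 0 0;0 0 -.3 0 0 0 0;0 0 -.3 0 0 0 0;0 0 -.12 0 0 0 0;0 0 0 0 0 0 0;0 0 0 0 0 0 0;0 0 0 0 0 0 0"}}

```text
time_s: 43.1
eef_pos: [595.0, -73.8, 130.8]
ee_rot: [0.001, -0.033, 0.999, -0.0]
force: [-0.5, -0.2, -1.2]
grip_width: 0.489
grip_force: 31.0
```

>>> {"op": "drive_tool", "data": {"commands": "0 0 -.03 0 0 0 0;0 0 0 0 0 0 0;0 0 0 0 0 0 0"}}

```text
time_s: 43.35
eef_pos: [594.5, -73.0, 127.1]
ee_rot: [0.0, -0.034, 0.999, -0.0]
force: [-0.2, 0.9, -1.7]
grip_width: 0.485
grip_force: 31.0
```

>>> {"op": "drive_tool", "data": {"commands": "0 0 -.015 0 0 0 0;0 0 0 0 0 0 0;0 0 0 0 0 0 0"}}

```text
time_s: 43.6
eef_pos: [594.5, -72.8, 125.3]
ee_rot: [-0.0, -0.034, 0.999, 0.0]
force: [-1.1, 0.5, -1.5]
grip_width: 0.488
grip_force: 31.0
```

>>> {"op": "drive_tool", "data": {"commands": "0 0 -.015 0 0 0 0;0 0 0 0 0 0 0;0 0 0 0 0 0 0"}}

```text
time_s: 43.85
eef_pos: [594.9, -73.0, 124.7]
ee_rot: [0.001, -0.034, 0.999, -0.0]
force: [0.4, 0.1, 4.7]
grip_width: 0.489
grip_force: 31.7
```

>>> {"op": "drive_tool", "data": {"commands": "0 0 0 0 0 0 100;0 0 0 0 0 0 100;0 0 0 0 0 0 100;0 0 0 0 0 0 100;0 0 .25 0 0 0 100;0 0 .35 0 0 0 100;0 0 .35 0 0 0 100;0 0 .35 0 0 0 100;-.35 -.05 .1 0 0 0 100;-.35 -.05 .1 0 0 0 100;-.35 -.05 .1 0 0 0 100;0 0 0 0 0 0 100;0 0 0 0 0 0 100"}}

```text
time_s: 44.93
eef_pos: [488.9, -88.1, 284.8]
ee_rot: [0.001, -0.033, 0.999, -0.0]
force: [1.2, -0.9, 0.2]
grip_width: 0.995
grip_force: 0.0
```

```bash
python3 - <<'E'
from h import *
s=sense(); print(s["eef_pos"],s["time_s"],s["force"])
t=capture("top")
for n,z in dict(bottle_center=80,lampbox_center=75,can_center=80,castor_center=45,packed_center=25).items():
  for b in boxes_of(t,n)[:2]: print(n,b["confidence"],np.round(at(t,b["position"],z)))
cv2.imwrite("pics/w9.png",cv2.resize(t["pixels"][140:260,100:400],(800,320),interpolation=cv2.INTER_CUBIC))
p=capture("wrist"); cv2.imwrite("pics/w10.png",p["pixels"])
for X in [(589,76,156),(518,-1,156),(595,-73,146)]: print(pix(p,X,s))
E
```

```text
[488.89106023 -88.10339343 284.78550271] 44.9333 [ 1.20064022 -0.9348172   0.1854885 ]
bottle_center 0.82 [517.   0.  80.]
can_center 0.81 [592.  81.  80.]
castor_center 0.76 [564. 357.  45.]
packed_center 0.71 [453. 389.  25.]
packed_center 0.54 [498.  17.  25.]
[462.62983311 292.74079837]
[402.11376454 227.92234958]
[323.1554229  283.97194587]
```

View pics/w10.png

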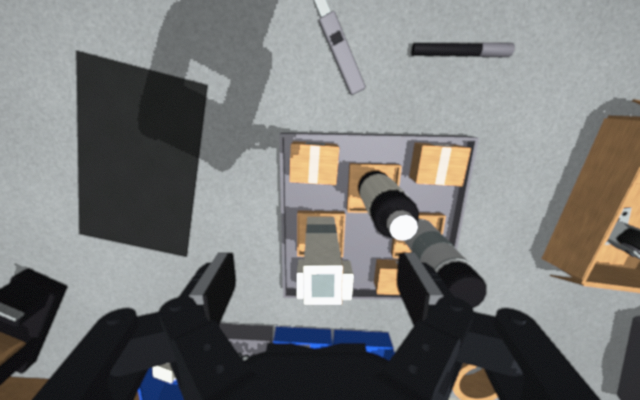

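View pics/w9.png

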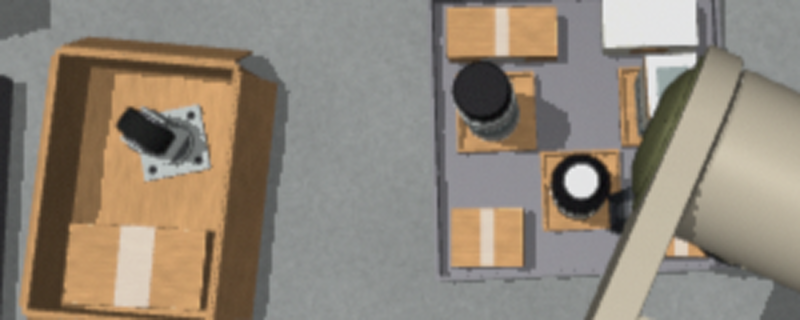

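The can (463,290), bottle (403,226) and lamp carton (323,284) all match the expected pixels in their trays. The castor stands upright in the parcel at (160,140) in the top crop, and the packed box hasn't moved. I'm handing in.

```bash
python3 -c "
from rig import finish_job
print(finish_job())"
```

```text
the job is handed in; nothing more can be done
None
```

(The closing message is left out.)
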